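# Fit the flat beater into the mixer's drive

## Task

Get the mixer base ready for use: turn its black bar knob clockwise past the click until the swivel cover is fully open, and leave it open. Then take the flat beater (not the dough hook) out of the wooden stand, turn it so that the four ears of its stem mesh with the cross-shaped drive socket, push it fully home against the spring, and finish while still holding the beater and pressing it down, because the spring lifts it when it is let go. Leave the dough hook and everything else standing where it is.

Things in the scene. Friction and masses are not known exactly. Their poses are not given: they have to be found in the camera images.
- mixer_base: mixer's motor base: oval, white plastic, 150 x 100 mm, fixed on the board's right half. Origin: centre of its underside, on the board (world z = 0.048); x along the oval, away from the robot; z up. Body 54 mm high; knob post at x = -0.036, steel drive socket at x = +0.034. Heights above the board: knob top 128 mm, cover plate 90 to 93 mm
- cover_grip (a point): grip point of the swivel cover's black bar knob, on the knob's vertical axis, 116 mm above the board. Bar 42 mm long (this frame's x), 14 mm thick (y), its top 12 mm above this point; the cover's grey plate lies 23 mm below it. While closed, x points to the drive socket, 70 mm away, hidden under the cover's 48 mm disc
- swivel_cover (a joint): turn of cover and knob, rad: 0 closed, growing clockwise seen from above, 1.2 open, at its stop. A detent resists with up to 0.25 N m until half way (0.6), then clicks over and drives it on to 1.2, where it stays; let go before half way it springs back to 0
- socket_rim (a point): centre of the drive socket's rim, 88 mm above the board, on a steel turret 42 mm across. z up; x and y run along its two crossing slots (7.5 mm wide, open to 16 mm from the centre, over 30 mm deep). Their direction varies; the geared drive is stiff (0.35 N m) and will not turn to meet the beater. Home: the collar rests on this rim with the ears in the slots; any of four quarter turns fits
- spring_pin (a joint): travel (m) of the spring-loaded brass pin in the socket: 0 free (its top 22 mm below the rim), 0.008 with the beater fully home. It pushes up with 4 N at first and 8 N at home
- flat_beater: flat beater, aluminium and steel, 75 to 155 g, loose, standing stem down in one of the stand's wells. Origin: centre of the underside of its round collar (38 mm across, 4 mm thick); z up. Above the collar a 12 mm shaft, then a flat open frame 62 mm wide (its x), 8 mm thick (y), from 30 to 98 mm above the collar, with a solid rib down the middle
- beater_rib (a point): grip point in the beater's middle rib, 70 mm above the collar's underside; axes as the beater's. The flat rib is 20 mm wide (x), 10 mm thick (y; grip across this) and runs from 40 mm below to 26 mm above this point
- beater_nose (a point): lower end of the beater's stem, 30 mm below the collar's underside; axes as the beater's. From here up: tapered nose (8 mm long, 4.4 to 9 mm across), 9 mm round core, and four ears in a cross along the beater's x and y (26 mm across the tips, 5 mm thick, from 12 mm above this point to the collar, lower edges rounded)
- dough_hook: dough hook in the stand's other well, not to be used: spiral rod about 47 mm across, up to 96 mm above its collar; same stem, collar and origin as the beater
- attachment_stand: wooden stand, 190 x 80 x 45 mm, fixed on the board's left half. Origin: centre of its underside; x along its length. Two round wells (30 mm across, through) at x = -0.05 and +0.05; the attachments' collars rest on its top, 45 mm above the board. Which attachment is in which well varies
- hob_board: wooden board that covers the hob, 440 x 486 x 18 mm, fixed; its top is at world z = 0.048. Origin: centre of its underside
- spice_jar: bystander: spice jar, 45 mm across, 100 mm tall, front right of the board; origin at its underside
- teaspoon: bystander: metal teaspoon, 137 mm long, lying near the front edge; origin at its underside
- egg_timer: bystander: round kitchen timer, 63 mm across, 60 mm tall, near the front edge; origin at its underside
- tealight: bystander: small candle in a metal cup, 38 mm across, 15 mm tall, at the back edge; origin at its underside
- cream_pot: bystander: round low pot with a lid, 69 mm across, 41 mm tall, at the back edge; origin at its underside
- small_glass: bystander: small clear glass, 46 mm across, 57 mm tall, at the back left; origin at its underside
- dropper_bottle: bystander: dropper bottle, 33 mm across, 102 mm tall, at the back right; origin at its underside

How it is judged (in metres and radians):
On the way, in this order (a step that is already met when the one before it is completed fails the run):
1. the swivel cover is turned past its click and fully open, the beater still in its stand (value of joint swivel_cover above 1.08 rad and distance of flat_beater from where it was at the start of the episode below 0.03 m), for 0.2 s.
2. the beater is lifted out of the stand in the fingers (z of flat_beater in the frame of attachment_stand above 0.075 m and contact force between flat_beater and the fingers above 1 N), for 0.1 s.
3. the beater's ears are meshed and it is fully home in the drive socket (value of joint spring_pin above 0.0062 m and distance between flat_beater and socket_rim below 0.004 m), for 0.2 s.
At the end, for the whole second after the job is handed in: The cover is open (over 1.08 rad); the robot's fingers still hold the beater (over 1 N), which is at rest, upright within 0.1 rad, its collar within 4 mm of the socket's rim and within 3 mm sideways, and keeps the spring pin pressed by more than 6.2 of its 8 mm (all of step 3 and value of joint swivel_cover above 1.08 rad and horizontal distance between flat_beater and socket_rim below 0.003 m and angle between flat_beater's own z axis and vertical below 0.1 rad and contact force between flat_beater and the fingers above 1 N and linear speed of flat_beater below 0.02 m/s); the arm keeps its last pose, push and grip.
It fails at once if the dough hook or another bystander is moved by more than 3 cm (distance of any of dough_hook, spice_jar, teaspoon, egg_timer, tealight, cream_pot, small_glass, dropper_bottle from where it was at the start of the episode above 0.03 m).
It also fails if it takes over 54 s, if anything falls off the work surface, if the arm or the gripper's body presses on something with over 40 N, if the wrist force passes 120 N, or if a joint passes its speed limit or range.

## Robot

A 6-joint arm with a two-finger parallel gripper is mounted at the origin on a cart in front of the work surface, level with it; the furniture and walls round the work are solid. World frame = base frame: x ahead of the robot, y to its left, z up, the work surface at z = 0. Lengths are in mm, angles in rad, forces in N, time in s.
With the tool pointing down it reaches from about 325 to 900 mm from the base axis. Payload 3.5 kg.
Tool frame: the origin (TCP) lies at the very end of the fingers, on their centre line; the grasp point (between the pads) lies 19 mm behind it (r.grasp_offset is the z of the grasp point in the tool frame, in mm); z points along the fingers, y is the line along which they close (so a half turn about z gives the same grasp; the last joint's range is limited). The gripper opens to 85 mm and grips with 20 to 120 N. Pads are 22 mm wide; open, the fingers measure 114 mm over their backs; the gripper's body (76 mm by 85 mm) begins 54 mm behind the grasp point. The pads swing forward as they close: fully open they stand 13 mm farther back than shut.
Start: joints at [-1.397, 0.276, -0.026, 1.268, 0, 1.467], TCP at [170.787, -601.21, 204.113] pointing down, gripper open.
Joint ranges: [-3.12, 3.12], [-0.85, 1.88], [-1.08, 1.24], [-1.95, 2.15], [-1.57, 1.53], [-3.14, 3.14]. Speed limits (rad/s): [2.57, 2.57, 3.14, 3.14, 3.14, 3.14].

## Interface

Orientations are given as a unit quaternion [x, y, z, w].
In Python, from station import r gives the robot as it stands. Calls block until the motion is done:
- r.goto(position, orientation): joint-space move of the TCP to a pose.
- r.servo_line(position, attitude=None, velocity=150, force_limit=None): straight line of the TCP; attitude=None keeps the orientation; velocity is the mean speed in mm/s. With force_limit (N) it stops when the force on the tool has changed by that much, and returns True; else False.
- r.set_joints(angles): joint-space move.
- r.gripper_to(opening, force=None): opening from 0.0 (shut) to 1.0 (fully open); force is the grip in N (None keeps the last); returns when the fingers have stopped.
- r.pause(seconds).
- r.inverse_kinematics(position, orientation): joint angles nearest the present ones, or None.
- r.get_state(): the state.
- r.get_image(name): name is "scene" or "side" or "wrist"; returns the picture (384x512x3 uint8, red, green, blue); there is no depth.
- r.calibration(name): a dict with "intrinsics" (3x3 intrinsics, pixels), "distortion" ([k1, k2, p1, p2, k3] as OpenCV has them; the pictures are not rectified), "world_to_cam" (4x4, takes a point from world to camera coordinates); the wrist camera has in their place "T_tool_cam" (4x4, takes a point from camera to tool coordinates, whose origin is the TCP and whose axes are the flange's). Camera axes: x right, y up, looking along -z (the intrinsics and any distortion apply to the point x, -y, -z); pixel columns grow to the right and rows downward; lengths in mm; the calibration is good to about 2 mm. A picture is of the moment at which its call begins: read the wrist's pose just before it. calibration takes no time and is no camera call.
A pose or a line that the arm cannot do raises r.MotionError and nothing moves.
- r.hand_in(): hands the job in; it is judged then, once.
The state is a dict: "t": time; "q": joint angles; "joint_vel": joint speeds; "effort": joint torques, N m; "position": TCP position; "tcp_rot": TCP orientation; "wrist_force": force on the tool from outside, world axes, zero at the start; "wrist_torque": the same for the moment, N m; "grip_width": opening from 0.0 (shut) to 1.0 (fully open); "grip_force": force on a finger pad.
Only numpy, scipy, OpenCV 4.12 (cv2) and the standard library are available. Lean on these libraries where they do the work, as an engineer would, in place of code of your own. Each camera call takes 0.05 s, during which the arm holds its last target. There are 200 camera calls.

## Working session

There is one attempt and no reset: what is moved stays moved. The work goes in short steps, each a Python script; the robot and the scene stay as the last script left them, time stands still between calls to the robot, and variables do not carry over. Pictures are saved under pics/ and viewed, at most 10 in all, crops included, and the job is handed in when it is done.

```bash
ls; mkdir -p pics
python3 - <<'E'
from station import r
import cv2,numpy as np
np.set_printoptions(precision=4,suppress=True)
for n in("scene","side"):
    cv2.imwrite(f"pics/{n}0.png",cv2.resize(r.get_image(n)[:,:,::-1],(800,600),interpolation=cv2.INTER_CUBIC))
    c=r.calibration(n);print(n,c)
print(r.calibration("wrist"));s=r.get_state();print(s)
E
```

```text
pics
scene {'intrinsics': array([[458.6694,   0.    , 256.8362],
       [  0.    , 458.6694, 196.2558],
       [  0.    ,   0.    ,   1.    ]]), 'distortion': array([-0.0281,  0.    ,  0.    ,  0.    ,  0.    ]), 'world_to_cam': array([[  -0.8675,   -0.4974,    0.0016,  482.7291],
       [   0.2889,   -0.5011,    0.8157, -254.7983],
       [  -0.4049,    0.7081,    0.5785, -772.7279],
       [   0.    ,    0.    ,    0.    ,    1.    ]])}
side {'intrinsics': array([[426.4757,   0.    , 260.9519],
       [  0.    , 426.4757, 181.4735],
       [  0.    ,   0.    ,   1.    ]]), 'distortion': array([-0.0846,  0.    ,  0.    ,  0.    ,  0.    ]), 'world_to_cam': array([[   0.9452,   -0.3264,    0.0128, -536.6381],
       [   0.1263,    0.4016,    0.9071, -213.605 ],
       [  -0.3012,   -0.8557,    0.4208, -736.475 ],
       [   0.    ,    0.    ,    0.    ,    1.    ]])}
{'intrinsics': array([[317.344 ,   0.    , 255.585 ],
       [  0.    , 317.344 , 193.5947],
       [  0.    ,   0.    ,   1.    ]]), 'distortion': array([0.0148, 0.    , 0.    , 0.    , 0.    ]), 'T_tool_cam': array([[  -0.0006,    0.9527,    0.3038,   78.0436],
       [   1.    ,    0.0002,    0.0014,   -0.592 ],
       [   0.0013,    0.3038,   -0.9527, -169.5395],
       [   0.    ,    0.    ,    0.    ,    1.    ]])}
{'t': 0.1, 'q': array([-1.3974,  0.2771, -0.0277,  1.268 ,  0.    ,  1.4674]), 'joint_vel': array([ 0.0005, -0.0012,  0.0027,  0.0006,  0.0001,  0.0001]), 'effort': array([  0.0008, -44.671 ,  29.6128,   0.0085,  -0.    ,   0.    ]), 'position': array([ 170.6535, -600.4579,  203.0569]), 'tcp_rot': array([ 0.9904,  0.138 , -0.    , -0.001 ]), 'wrist_force': array([ 0.1023, -0.3746, -0.2503]), 'wrist_torque': array([ 0.0383, -0.008 , -0.0368]), 'grip_force': 0.0, 'grip_width': 1.0027290362179102}
```

View pics/scene0.png

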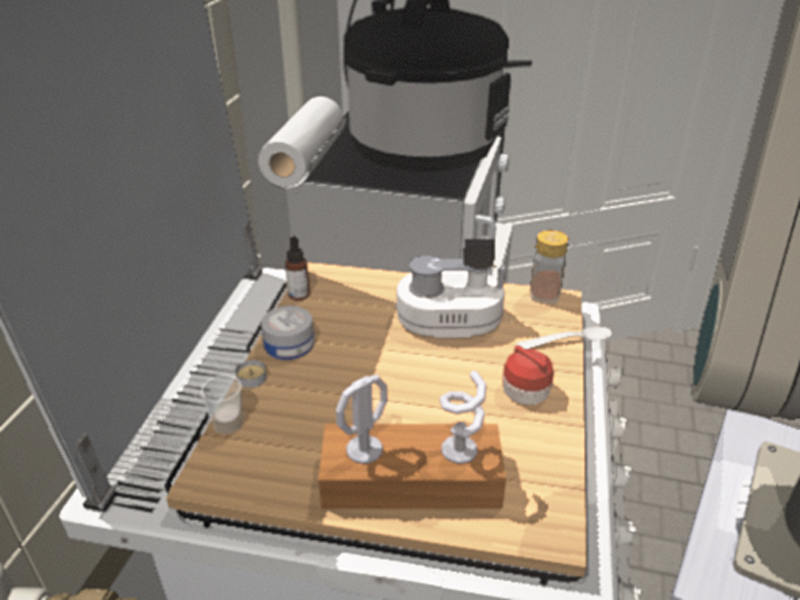

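View pics/side0.png

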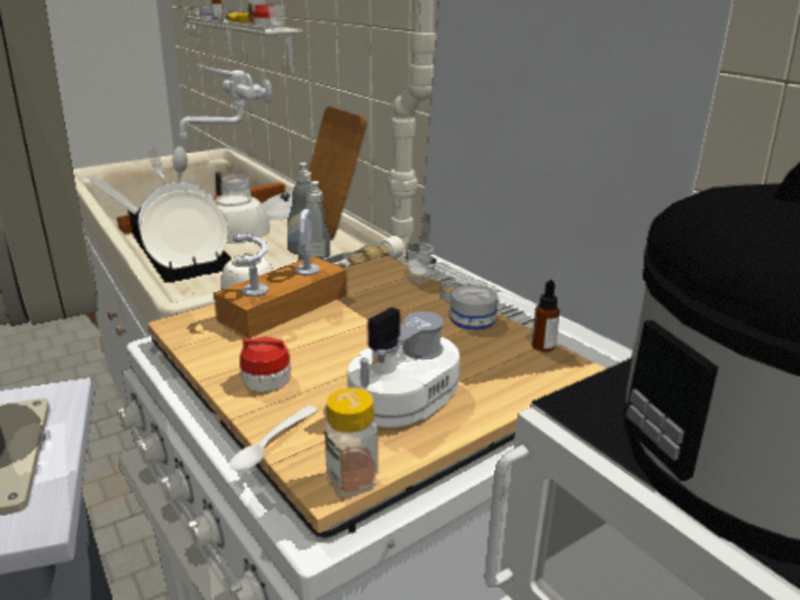

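Scene view: the mixer's black knob is at (479,254), the grey disc at (427,264), the beater in the left well with its collar at (364,450), and the hook at (460,450). In the side view the knob is at (384,328) and the beater collar at (307,267).

```bash
cat > h.py <<'E'
from station import r
import cv2,numpy as np
from scipy.spatial.transform import Rotation as Ro
np.set_printoptions(precision=4,suppress=True)
def dn(phi): # tool down, tool x along phi
    return Ro.from_matrix(np.array([[np.cos(phi),np.sin(phi),0],[np.sin(phi),-np.cos(phi),0],[0,0,-1]])).as_quat()
def cam(n,pose=None):
    c=r.calibration(n)
    if n!="wrist": W=c["world_to_cam"]
    else:
        T=np.eye(4);T[:3,:3]=Ro.from_quat(pose[1]).as_matrix();T[:3,3]=pose[0]
        W=np.linalg.inv(T@c["T_tool_cam"])
    return c["intrinsics"],c["distortion"],W
def ray(C,px):
    K,D,W=C
    u=cv2.undistortPoints(np.array([[px]],float),K,D)[0,0]
    R=W[:3,:3]; d=R.T@np.array([u[0],-u[1],-1]); return -R.T@W[:3,3],d/np.linalg.norm(d)
def tri(obs):
    A=np.zeros((3,3));b=np.zeros(3);L=[ray(*o) for o in obs]
    for o,d in L: P=np.eye(3)-np.outer(d,d);A+=P;b+=P@o
    x=np.linalg.solve(A,b)
    return x,[np.linalg.norm((np.eye(3)-np.outer(d,d))@(x-o)) for o,d in L]
def onz(C,px,z):
    o,d=ray(C,px);return o+d*(z-o[2])/d[2]
def proj(C,P):
    K,D,W=C;X=(W[:3,:3]@np.atleast_2d(P).T).T+W[:3,3]
    return cv2.projectPoints(X*[1,-1,-1],np.zeros(3),np.zeros(3),K,D)[0][:,0]
def shot(name):
    s=r.get_state();im=r.get_image("wrist")
    cv2.imwrite(f"pics/{name}.png",im[:,:,::-1])
    np.savez(f"pics/{name}.npz",p=s["position"],q=s["tcp_rot"])
def wc(name):
    z=np.load(f"pics/{name}.npz");return cam("wrist",(z["p"],z["q"]))
E
python3 - <<'E'
from h import *
k=1.5625
S,D=cam("scene"),cam("side")
pts={}
for n,a,b in(("knob",(479,254),(384,328)),("beater",(364,450),(307,267)),("hook",(460,450),(256,287)),("disc",(427,264),(423,320))):
    pts[n]=tri([(S,np.array(a)/k),(D,np.array(b)/k)]);print(n,pts[n])
kn=pts["knob"][0]; 
for phi in np.arange(-3,3.2,.5):
    q=r.inverse_kinematics([kn[0],kn[1],330],dn(phi)); print(round(phi,2),q)
phi=np.pi
for i,(dx,dy) in enumerate(((-30,30),(70,30))):
    r.goto([kn[0]+dx,kn[1]+dy,330],dn(phi)); shot(f"m{i}")
print(r.get_state()["t"],r.get_state()["q"])
a=[cv2.imread(f"pics/m{i}.png") for i in(0,1)]
cv2.imwrite("pics/m.png",cv2.resize(np.hstack(a),(800,300)))
E
```

```text
knob (array([ 499.6473, -106.4134,  158.0381]), [np.float64(2.015795270797019), np.float64(2.015795270797043)])
beater (array([476.2785, 222.4969,  97.5671]), [np.float64(2.2643545820409043), np.float64(2.264354582040968)])
hook (array([390.1506, 172.4131,  97.6989]), [np.float64(3.4773450445258645), np.float64(3.4773450445259977)])
disc (array([559.0164, -72.2346, 141.5858]), [np.float64(1.08573660324654), np.float64(1.0857366032466387)])
-3.0 [-0.3364  0.0315 -0.053   1.4863  0.     -0.478 ]
-2.5 [-0.3364  0.0315 -0.053   1.4863  0.     -0.978 ]
-2.0 [-0.3364  0.0315 -0.053   1.4863  0.     -1.478 ]
-1.5 [-0.3364  0.0315 -0.053   1.4863  0.     -1.978 ]
-1.0 [-0.3364  0.0315 -0.053   1.4863  0.     -2.478 ]
-0.5 [-0.3364  0.0315 -0.053   1.4863  0.     -2.978 ]
0.0 [-0.3364  0.0315 -0.053   1.4863  0.      2.8052]
0.5 [-0.3364  0.0315 -0.053   1.4863  0.      2.3052]
1.0 [-0.3364  0.0315 -0.053   1.4863  0.      1.8052]
1.5 [-0.3364  0.0315 -0.053   1.4863  0.      1.3052]
2.0 [-0.3364  0.0315 -0.053   1.4863  0.      0.8052]
2.5 [-0.3364  0.0315 -0.053   1.4863  0.      0.3052]
3.0 [-0.3364  0.0315 -0.053   1.4863  0.     -0.1948]
2.8917 [-0.2465  0.1498  0.0761  1.4989 -0.0001 -0.2459]
```

View pics/m.png

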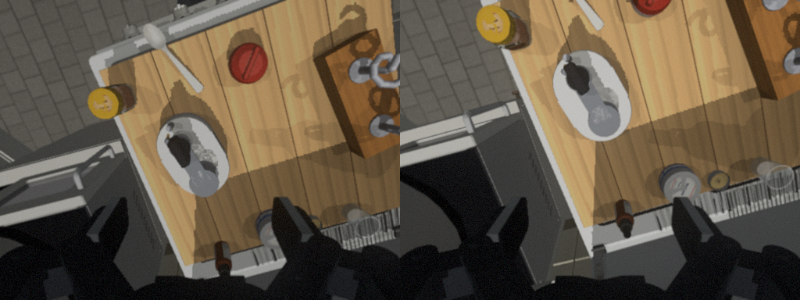

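Both wrist views show the mixer: knob at about (180,150), disc at about (203,182) on the left; knob (575,77), disc (602,120) on the right. I'll enlarge both.

Run:
```python
import cv2,numpy as np
o=[]
for i,(x,y) in enumerate(((195,140),(190,55))):
    o.append(cv2.resize(cv2.imread(f"pics/m{i}.png")[y:y+130,x:x+100],None,fx=4,fy=4,interpolation=cv2.INTER_CUBIC))
m=np.hstack(o); m=cv2.convertScaleAbs(m,alpha=1.5,beta=25)
cv2.imwrite("pics/mc.png",m)
```

```text
(no output)
```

View pics/mc.png

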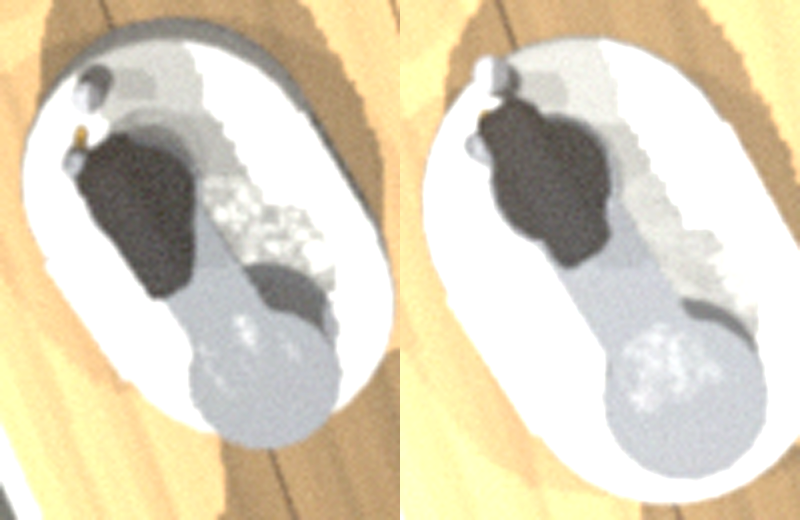

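The crops show the disc centre at m0 (265,372) and m1 (686,397), and the bar's corners at m0 (80,180), (118,140), (190,280), (155,297) and m1 (480,120), (512,97), (608,240), (575,268). Next I'll triangulate and check a model overlay.

Run:
```python
from h import *
from scipy.optimize import least_squares
C=[wc("m0"),wc("m1")]
f=lambda i,x,y:np.array([(195,190)[i]+(x-400*i)/4,(140,55)[i]+y/4])
d,e=tri([(C[0],f(0,265,372)),(C[1],f(1,686,397))]);print("disc",d,e)
k,e=tri([(C[0],f(0,136,224)),(C[1],f(1,544,181))]);print("knob top",k,e)
print("on z176:",onz(C[0],f(0,136,224),176),onz(C[1],f(1,544,181),176))
dz=(onz(C[0],f(0,265,372),141)+onz(C[1],f(1,686,397),141))/2
kz=(onz(C[0],f(0,136,224),176)+onz(C[1],f(1,544,181),176))/2
v=dz-kz;print("disc@141",dz,"dist",np.hypot(*v[:2]),"ang",np.arctan2(v[1],v[0]))
# bar end direction
for i,a,b in((0,((80,180),(118,140)),((190,280),(155,297))),(1,((480,120),(512,97)),((608,240),(575,268)))):
    p=onz(C[i],np.mean([f(i,*x) for x in a],0),176);q=onz(C[i],np.mean([f(i,*x) for x in b],0),176)
    print("bar len",np.linalg.norm(q-p),"ang",np.arctan2(*(q-p)[[1,0]]),(p+q)/2)
th=np.arctan2(v[1],v[0]); 
o=[]
for i in(0,1):
    x,y=((195,140),(190,55))[i]
    im=cv2.convertScaleAbs(cv2.resize(cv2.imread(f"pics/m{i}.png")[y:y+130,x:x+100],None,fx=4,fy=4,interpolation=cv2.INTER_CUBIC),alpha=1.5,beta=25)
    g=dz.copy();u=np.array([np.cos(th),np.sin(th),0]);w=np.array([-u[1],u[0],0])
    kc=g-70*u
    t=np.linspace(0,2*np.pi,60)[:,None]
    disc=g+24*(np.cos(t)*u+np.sin(t)*w)
    kc[2]=176;bar=kc+np.array([[21,7],[21,-7],[-21,-7],[-21,7]])@np.array([u,w])
    for P,c in((disc,(0,0,255)),(bar,(0,255,0))):
        z=((proj(C[i],P)-[x,y])*4).astype(int);cv2.polylines(im,[z.reshape(-1,1,2)],True,c,1)
    o.append(im)
cv2.imwrite("pics/mo.png",np.hstack(o))
```

```text
disc [560.0394 -68.8647 134.8537] [np.float64(0.019063071495014572), np.float64(0.019063071494999414)]
knob top [ 499.3949 -104.9547  170.5795] [np.float64(0.04044232491229509), np.float64(0.04044232491230039)]
on z176: [ 497.6189 -104.4406  176.    ] [ 499.2795 -104.5207  176.    ]
disc@141 [558.049  -68.9891 141.    ] dist 69.36707898912634 ang 0.5371019072376261
bar len 40.82484001330167 ang 0.4760740667704843 [ 497.9848 -104.3556  176.    ]
bar len 40.57807589125866 ang 0.5799370803787604 [ 499.6358 -104.3901  176.    ]
```

View pics/mo.png

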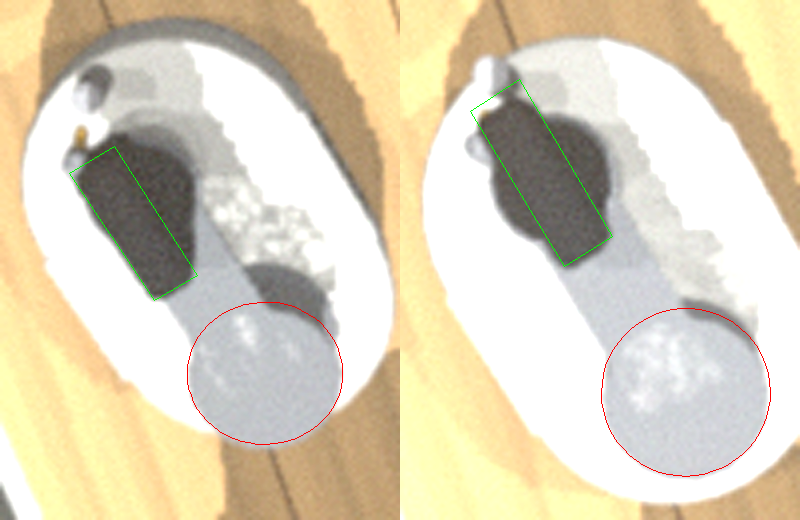

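Run:
```python
from h import *
C=wc("m0");th=0.54;k=np.array([499.2,-104.6])
print("jar",onz(C,np.array([105,102])*1.28,148)[:2]-k)
r.gripper_to(0.55,60)
r.goto([*k,235],dn(th+np.pi))
print("stop",r.servo_line([*k,147],velocity=100,force_limit=12))
s=r.get_state();print(s["position"],s["wrist_force"])
r.gripper_to(0,60);s=r.get_state();print("grip",s["grip_width"],s["grip_force"],s["wrist_force"],s["t"])
for a in(.4,.8,1.2):
    r.goto([*k,147],dn(th+np.pi-a)); s=r.get_state();print(a,s["wrist_torque"],s["wrist_force"],s["position"],s["q"][5])
r.gripper_to(0.55)
r.servo_line([*k,240],velocity=200)
print(r.get_state()["t"])
# views of socket
g=np.array([559,-69.]);
for i,(dx,dy) in enumerate(((-45,0),(-15,0))):
    r.goto([g[0]+dx-30,g[1]+dy,260],dn(np.pi)); shot(f"s{i}")
print(r.get_state()["t"])
for i in(0,1):
    print(proj(wc(f"s{i}"),[559,-69,136]))
```

```text
jar [ -67.6537 -103.2282]
stop False
[ 499.9276 -104.796   147.7405] [ 0.2829 -0.0016 -0.769 ]
grip 0.10913584882664558 58.68048856034875 [ 1.6701 -4.6027  1.1375] 5.5
0.4 [-1.2614 -0.4243  0.1881] [ 2.2166 -5.4755  1.5183] [ 500.8415 -106.5251  148.1518] -0.4736498194636041
0.8 [-1.3692 -0.4174 -0.1633] [ 1.9501 -5.6616  0.2965] [ 500.8352 -106.8501  148.1896] -0.072680786646344
1.2 [-1.5397 -0.259   0.0179] [ 0.9994 -7.7885  1.54  ] [ 500.6631 -107.1381  148.1424] 0.3267676602419059
7.9583
8.9333
[[254.569  250.2648]]
[[255.0642 221.2893]]
```

Run:
```python
import cv2,numpy as np
o=[]
for i,y in((0,160),(1,130)):
    o.append(cv2.resize(cv2.imread(f"pics/s{i}.png")[y:y+150,205:305],None,fx=4,fy=4,interpolation=cv2.INTER_CUBIC))
cv2.imwrite("pics/sc.png",cv2.convertScaleAbs(np.hstack(o),alpha=1.4,beta=15))
```

```text
(no output)
```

View pics/sc.png

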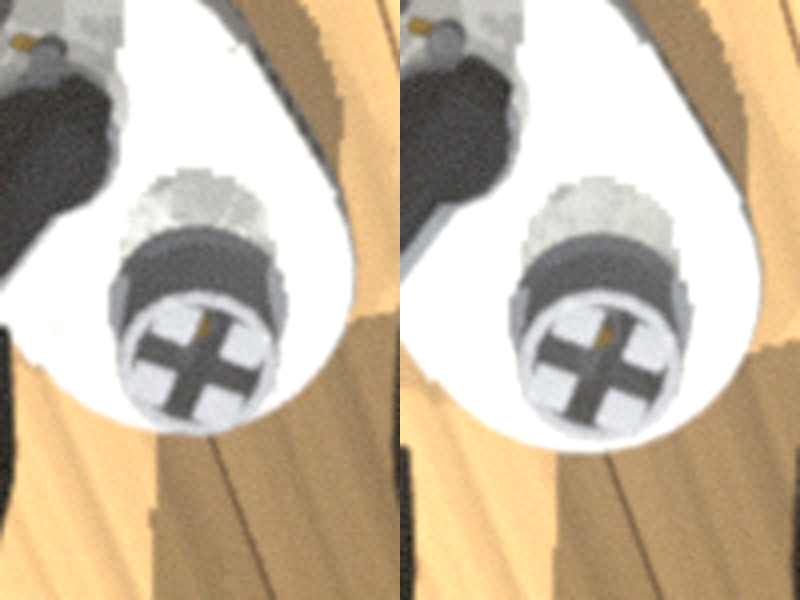

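The cover is open. Socket rim centre is at s0 (197,362) and s1 (600,363); the slot arm ends are s0 L(138,348), R(255,380), T(215,316), B(180,412) and s1 L(537,348), R(664,383), T(617,318), B(585,412).

Run:
```python
from h import *
C=[wc("s0"),wc("s1")];y0=(160,130)
f=lambda i,x,y:np.array([205+(x-400*i)/4,y0[i]+y/4])
P=dict(c=((197,362),(600,363)),L=((138,348),(537,348)),R=((255,380),(664,383)),T=((215,316),(617,318)),B=((180,412),(585,412)))
print("rim tri",tri([(C[i],f(i,*P["c"][i])) for i in(0,1)]))
for i in(0,1):
    q={n:onz(C[i],f(i,*v[i]),136)[:2] for n,v in P.items()}
    a=q["R"]-q["L"];b=q["B"]-q["T"]
    print(i,q["c"],"mean ends",(q["L"]+q["R"])/2,(q["T"]+q["B"])/2,np.linalg.norm(a),np.linalg.norm(b),"ang",np.arctan2(a[1],a[0]),np.arctan2(b[1],b[0]))
b=np.array([477,222.5])
r.goto([380,100,330],dn(np.pi))
for i,(dx,dy) in enumerate(((-45,25),(-45,-35))):
    r.goto([b[0]+dx,b[1]+dy,310],dn(np.pi)); shot(f"b{i}")
print(r.get_state()["t"],r.get_state()["q"])
o=[]
for i in(0,1):
    c=proj(wc(f"b{i}"),[477,222.5,150])[0].astype(int);x,y=c-[50,60];x=max(x,0);y=max(y,0);print(i,x,y)
    o.append(cv2.resize(cv2.imread(f"pics/b{i}.png")[y:y+120,x:x+100],(400,480),interpolation=cv2.INTER_CUBIC))
cv2.imwrite("pics/bc.png",cv2.convertScaleAbs(np.hstack(o),alpha=1.4,beta=15))
```

```text
rim tri (array([555.2254, -69.1754, 143.6914]), [np.float64(0.12103174287952231), np.float64(0.12103174287950404)])
0 [559.2662 -69.3274] mean ends [559.8519 -69.3936] [560.0037 -69.2578] 31.296232469695195 28.750464038334815 ang 1.2721460631015638 -0.3204595731290902
1 [558.421  -69.0626] mean ends [559.1126 -68.8676] [559.1088 -68.8631] 32.96543075277211 26.457925355267403 ang 1.2792535591657637 -0.307727943326234
10.9667 [ 0.2694 -0.0408 -0.1648  1.4455  0.0003  0.2723]
0 182 149
1 238 148
```

View pics/bc.png

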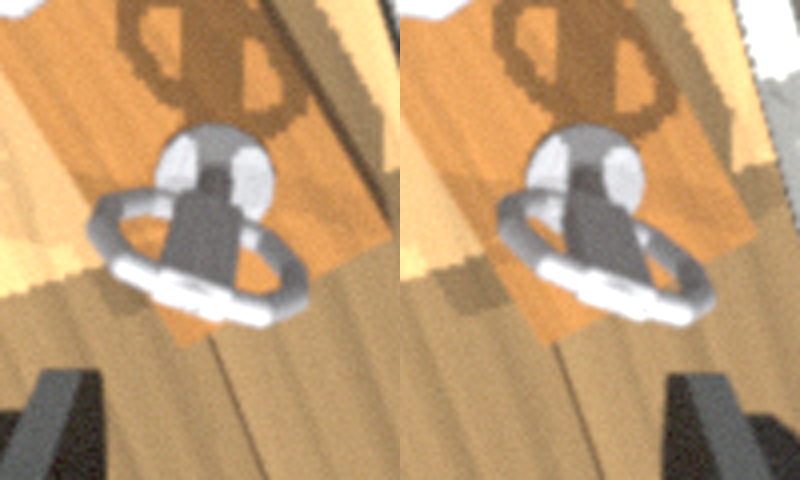

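The crops show the collar centre at b0 (216,180) and b1 (586,182), the frame's rib top at b0 (195,292) and b1 (615,292), and the frame's side ends at b0 (88,222)/(307,290) and b1 (497,212)/(715,295).

Run:
```python
from h import *
C=[wc("b0"),wc("b1")];o=((182,149),(238,148))
f=lambda i,x,y:np.array([o[i][0]+(x-400*i)/4,o[i][1]+y/4])
P=dict(collar=((216,180),(586,182)),top=((195,292),(615,292)),L=((88,222),(497,212)),R=((307,290),(715,295)))
for n,v in P.items(): print(n,tri([(C[i],f(i,*v[i])) for i in(0,1)]))
for i in(0,1):
    print("collar@97",onz(C[i],f(i,*P["collar"][i]),97)[:2],"top@191",onz(C[i],f(i,*P["top"][i]),191)[:2])
    a,b=onz(C[i],f(i,*P["L"][i]),157),onz(C[i],f(i,*P["R"][i]),157);d=b-a;print("ends",np.linalg.norm(d),np.arctan2(d[1],d[0]),((a+b)/2)[:2])
    a,b=[onz(C[i],f(i,*p),191) for p in(((113,262),(272,318)),((540,265),(688,320)))[i]];d=b-a;print("topedge",np.linalg.norm(d),np.arctan2(d[1],d[0]))
```

```text
collar (array([476.2364, 223.0524,  98.3252]), [np.float64(0.3028221258809184), np.float64(0.30282212588092217)])
top (array([478.1802, 222.8102, 183.8749]), [np.float64(0.05477707292411662), np.float64(0.054777072924217726)])
L (array([465.0533, 193.5541, 164.1119]), [np.float64(1.373615468161903), np.float64(1.3736154681619128)])
R (array([484.4381, 250.9978, 169.4866]), [np.float64(0.7685637471591471), np.float64(0.7685637471591589)])
collar@97 [476.3406 222.9766] top@191 [475.1401 223.419 ]
ends 62.0753881823691 1.2466203877377757 [478.9217 221.7215]
topedge 41.22531769161832 1.2033198831568133
collar@97 [476.9799 223.1838] top@191 [475.2506 221.9365]
ends 64.79081172360465 1.1832989207824627 [478.3092 223.6428]
topedge 39.69191051032943 1.1884290764902383
```

Run:
```python
from h import *
b=[477,221.7];ph=1.205+np.pi
r.gripper_to(0.6,100)
r.goto([*b,270],dn(ph))
print("stop",r.servo_line([*b,144],velocity=110,force_limit=10))
s=r.get_state();print(s["position"],s["wrist_force"])
r.gripper_to(0,100);s=r.get_state();print("grip",s["grip_width"],s["grip_force"],s["wrist_force"],s["wrist_torque"],s["position"],s["tcp_rot"])
r.servo_line([*b,290],velocity=130)
s=r.get_state();print(s["position"],s["wrist_force"],s["grip_width"],s["q"])
ph=1.266+np.pi;g=[560.1,-70.9]
r.goto([*g,290],dn(ph)); r.servo_line([*g,237],velocity=120); r.pause(.3)
s=r.get_state();print(s["position"],s["wrist_force"],s["wrist_torque"],s["t"],Ro.from_quat(s["tcp_rot"]).as_matrix())
shot("h0")
o=[]
for n in("scene","side"):
    im=r.get_image(n)[:,:,::-1];cv2.imwrite(f"pics/{n}1.png",im)
    p=proj(cam(n),[560,-71,160])[0].astype(int);x,y=p-[40,65];print(n,x,y,proj(cam(n),[[560.1,-70.9,136],[560.1,-70.9,186],[560.1,-70.9,156]]))
    o.append(cv2.resize(im[y:y+120,x:x+80],(400,600),interpolation=cv2.INTER_CUBIC))
cv2.imwrite("pics/ins.png",np.hstack(o))
```

```text
stop False
[477.7349 221.953  144.8639] [ 0.4211 -0.1022  0.8733]
grip 0.08874168284418188 100.57876467704773 [-0.8026  0.4312  3.9538] [0.037  0.2155 0.0047] [477.4503 221.9487 144.7481] [-0.5667  0.8239 -0.0001  0.0006]
[476.3194 221.4937 288.8318] [-0.1895 -0.2013 -1.9363] 0.08669411114372934 [ 0.3122  0.0668 -0.1001  1.406  -0.     -0.8928]
[560.6802 -71.0262 237.904 ] [-0.3296 -0.4338 -1.5444] [-0.0096 -0.0001  0.0006] 17.3583 [[-0.3001 -0.9539  0.0016]
 [-0.9539  0.3001 -0.0004]
 [-0.0001 -0.0016 -1.    ]]
scene 232 96 [[272.1059 170.9972]
 [272.6114 150.3774]
 [272.3047 162.897 ]]
side 230 130 [[270.4977 207.4382]
 [271.1202 182.9179]
 [270.7433 197.7919]]
```

View pics/ins.png

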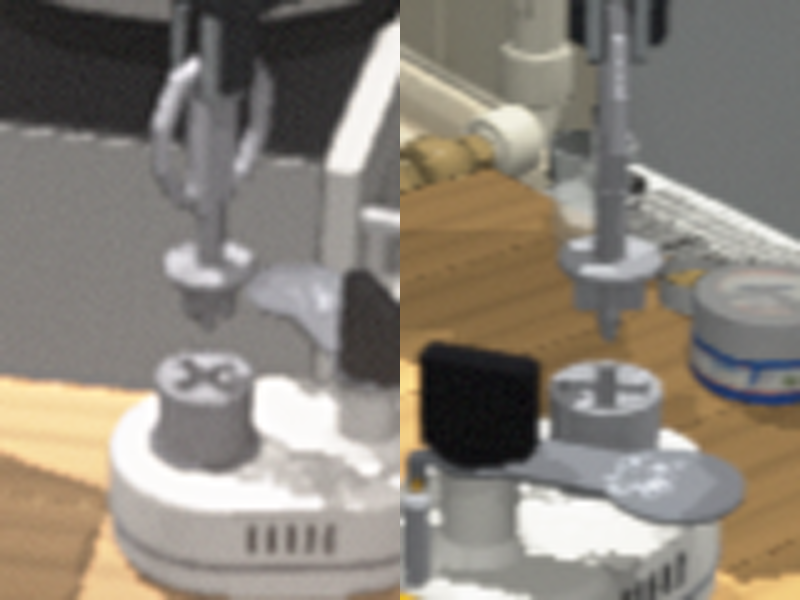

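The beater hangs upright over the socket: scene has the nose at (208,328) over the rim centre (206,378), and side has the nose at (609,330) over the rim (607,385). They agree within about 1 mm, so I'll descend.

```bash
cat > ins.py <<'E'
from h import *
ph=1.266+np.pi;g=np.array([560.1,-70.9])
hit=r.servo_line([*g,196],dn(ph),velocity=50,force_limit=10)
s=r.get_state();print(hit,s["position"],s["wrist_force"],s["wrist_torque"],s["t"])
E
python3 ins.py
```

```text
False [559.9314 -70.5857 195.8684] [ 0.4147  0.8694 -1.9362] [ 0.4048  0.0149 -0.0523] 18.475
```

It went in without resistance, so the ears are meshed. Next: press it home.

Run:
```python
from h import *
ph=1.266+np.pi;g=[560.1,-70.9]
for z in(192,189.5,187.5,185.5,183.5,181.5,179.5):
    r.servo_line([*g,z],dn(ph),velocity=25);r.pause(.15)
    s=r.get_state();print(z,s["position"],s["wrist_force"],s["wrist_torque"],s["grip_width"])
    if s["wrist_force"][2]>22: break
r.pause(.4);s=r.get_state();print(s["position"],s["wrist_force"],s["grip_force"],s["t"])
o=[]
for n in("scene","side"):
    im=r.get_image(n)[:,:,::-1]
    x,y=(232,96) if n=="scene" else(230,130)
    o.append(cv2.resize(im[y:y+120,x:x+80],(400,600),interpolation=cv2.INTER_CUBIC))
cv2.imwrite("pics/home.png",np.hstack(o))
```

```text
192 [560.384  -70.8541 192.5147] [-1.5446  2.1553  3.842 ] [ 0.6283  0.3091 -0.0765] 0.08352972424042455
189.5 [560.4327 -70.8936 189.9552] [-0.9606  2.1024  5.3948] [0.6661 0.3175 0.0037] 0.08612276282751274
187.5 [560.5013 -70.912  188.0745] [-0.7737  1.555   6.6796] [ 0.6838  0.365  -0.0512] 0.08385823843666391
185.5 [560.8637 -70.9415 187.7854] [-2.3525  2.2889 12.2799] [ 0.8429  0.8615 -0.0612] 0.08255844329642642
183.5 [561.2591 -71.0124 187.7428] [-5.4936  4.178  21.0187] [ 0.9267  1.5131 -0.077 ] 0.08209167340817569
181.5 [561.6632 -71.1088 187.7073] [-7.009   4.3547 27.2912] [ 1.0896  2.1155 -0.0666] 0.08422111115173972
[561.6662 -71.0594 187.7002] [-7.9348  3.8742 27.7202] 104.11513632629067 21.3333
```

View pics/home.png

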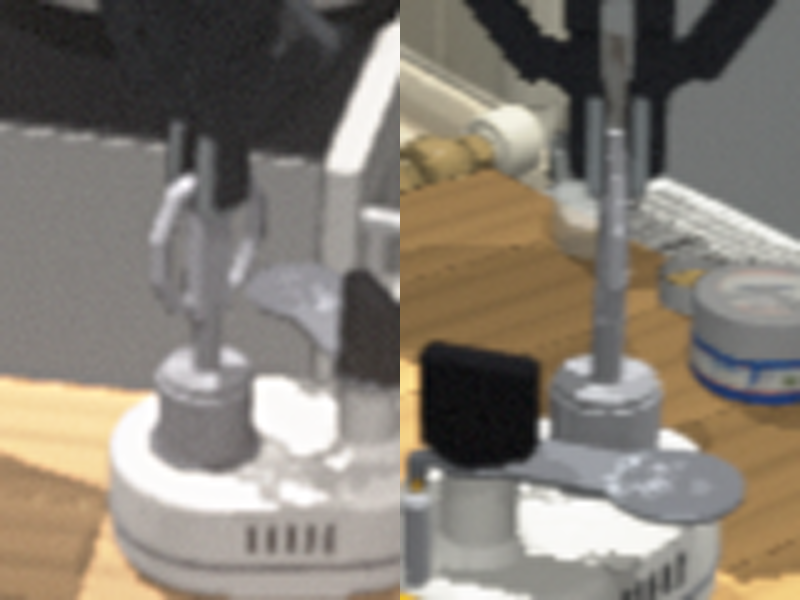

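The collar rests on the rim, with a hard stop at z = 187.7 as predicted, and the cover is open. I'll ease the push a little to reduce the sideways drift, then hand in.

Run:
```python
from h import *
r.servo_line([559.7,-70.9,184],dn(1.266+np.pi),velocity=20);r.pause(.5)
s=r.get_state();print(s["position"],s["wrist_force"],s["grip_force"],Ro.from_quat(s["tcp_rot"]).as_matrix()[:,2],s["t"])
if s["wrist_force"][2]>11 and s["position"][2]<188.2: print(r.hand_in())
```

```text
[560.9658 -70.9526 187.7357] [-3.7641  3.1783 17.7314] 102.50321036695823 [ 0.004  -0.0005 -1.    ] 22.2083
the job is handed in; nothing more can be done
None
```

The job is handed in at about 22 s: the cover is open, and the flat beater is meshed and fully home, still gripped and pressed down with about 18 N. The hand-in call returned no verdict, so whether it passed the judging is not confirmed here.

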